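# Change the cassette of a water-filter unit by its ejector levers

### The job

Change the filter cassette in the water-filter unit: swing both of its ejector levers fully outward so that they pry the used cassette up, lift that one out and stand it upright in the steel tray, then lower the fresh cassette of the same size into the bay and swing both levers fully in, so that it is pressed all the way home and locked. The shorter cassette does not belong to this unit: leave it and everything else on the worktop where it stands.

Things in the scene. Friction and masses are not known exactly. Their poses are not given: they have to be found in the camera images.
- filter_unit: water-filter unit, fixed: low slate-grey plinth 104 (x) x 232 (y) x 20 mm, open-topped bay along y for one upright cassette. Bay 36 mm wide between side walls to z = 52 (flared lips to z = 61, 48 apart), 140 long between end guides (to z = 50, flared to z = 58). A cassette goes in from straight above, its y along the unit's y. Origin: centre of underside, z up
- bay_floor (a point): centre of the bay's floor (unit z = 20 mm). Two sprung rubber valves in it push a cassette up 5 mm (10 N in all) unless the levers lock it down. Both levers fully out, a cassette rests on the levers' toes, its underside 12 to 13 mm above this point; seated and locked it is 0 to 2 mm above it
- lever_left (a joint): angle (rad) of the ejector lever at the unit's +y (left) end. 0 = fully in: handle upright beside the cassette, jaw locked over its pin; 1.13 = fully out: handle leaning 65 degrees further away from the cassette. Hinge along the unit's x; stays where it is left, needs 2 to 4 N at the grip
- lever_left_grip (a point): centre of the finger grip of the +y lever: ribbed grey block 22 mm wide (unit's x), 13 thick, 30 long, with the lever in 72 mm above the hinge and 6 mm further out; pinched from above along the unit's x it turns and slips a little between the pads as it is led along its arc, so it may lag by 0.1 rad
- lever_left_hinge (a point): hinge of the +y lever (unit frame 0, 94, 30.5 mm)
- lever_right (a joint): angle (rad) of the ejector lever at the unit's -y (right) end. 0 = fully in: handle upright beside the cassette, jaw locked over its pin; 1.13 = fully out: handle leaning 65 degrees further away from the cassette. Hinge along the unit's x; stays where it is left, needs 2 to 4 N at the grip
- lever_right_grip (a point): the same grip on the -y lever
- lever_right_hinge (a point): hinge of the -y lever (unit frame 0, -94, 30.5 mm)
- used_cassette: the used cassette, locked in the unit's bay at the start: white block 136 long (own y) x 32 thick (x) x 84 high; on top a grip ridge 72 long (y) x 20 thick (x), to z = 111; at each end (y = +-79, z = 5) a cross pin, 10 diameter, 14 long in x: 168 over the pins. Stands by itself, 0.26 to 0.46 kg, same either way round. Origin: centre of underside, z up
- fresh_cassette: the fresh cassette, standing left or right of the unit, same shape: white block 136 long (own y) x 32 thick (x) x 84 high; on top a grip ridge 72 long (y) x 20 thick (x), to z = 111; at each end (y = +-79, z = 5) a cross pin, 10 diameter, 14 long in x: 168 over the pins. Stands by itself, 0.26 to 0.46 kg, same either way round. Origin: centre of underside, z up
- short_cassette: a cassette for another appliance, standing on the other side: like the others but only 96 long (y), 36 thick, without pins, with a ridge 44 long. Leave it alone
- drip_tray: rectangular steel tray in front of the unit, fixed: 100 (x) x 210 (y) mm, floor 3 mm thick, rim 12 mm high. Origin: centre of its underside, long side along its y
- salt_mill: bystander: white salt mill with a wooden head, 52 diameter x 177 mm high, standing close to the end of the fresh cassette. Origin: centre of its foot
- pepper_mill: bystander: wooden pepper mill, 52 diameter x 172 mm high, at the back left. Origin: centre of its foot
- spice_jar: bystander: glass jar with a cork-coloured lid, 57 diameter x 89 mm high, behind the unit. Origin: centre of its foot
- salt_bowl: bystander: small wooden bowl of salt, 67 diameter x 29 mm high, beside the tray. Origin: centre of its foot
- measure_spoon: bystander: steel measuring spoon, 117 mm long, lying beside the tray. Origin: its middle
- timer: bystander: round wind-up kitchen timer, 65 diameter x 58 mm high, at the right. Origin: centre of its foot

How it is judged:
On the way, in this order (a step that is already met when the one before it is completed fails the run):
1. both ejector levers are swung out and have pried the used cassette up in its bay (value of joint each of lever_left, lever_right above 0.95 rad and z of used_cassette in the frame of filter_unit between 0.027 and 0.045 m and x of used_cassette in the frame of filter_unit between -0.012 and 0.012 m and y of used_cassette in the frame of filter_unit between -0.012 and 0.012 m), for 0.1 s.
2. the used cassette stands upright in the tray, let go (x of used_cassette in the frame of drip_tray between -0.04 and 0.04 m and y of used_cassette in the frame of drip_tray between -0.06 and 0.06 m and z of used_cassette in the frame of drip_tray below 0.007 m and angle between used_cassette's own z axis and vertical below 0.06 rad and contact force between the fingers and used_cassette below 0.3 N and linear speed of used_cassette below 0.03 m/s), for 0.2 s.
At the end, for the whole second after the job is handed in: fresh cassette seated: underside within 3.5 mm of the bay floor, within 5 mm of the bay centre, upright, in line; both levers within 0.12 rad of fully in; used cassette upright (0.06 rad) on the tray floor, within 40 mm (x) and 60 mm (y) of its centre; both at rest (value of joint each of lever_left, lever_right below 0.12 rad and x of fresh_cassette in the frame of filter_unit between -0.005 and 0.005 m and y of fresh_cassette in the frame of filter_unit between -0.005 and 0.005 m and z of fresh_cassette in the frame of filter_unit below 0.0235 m and angle between fresh_cassette's own z axis and vertical below 0.05 rad and angle between the y axis of fresh_cassette and the y axis of filter_unit, either way round below 0.08 rad and linear speed of each of fresh_cassette, used_cassette below 0.02 m/s and x of used_cassette in the frame of drip_tray between -0.04 and 0.04 m and y of used_cassette in the frame of drip_tray between -0.06 and 0.06 m and z of used_cassette in the frame of drip_tray below 0.007 m and angle between used_cassette's own z axis and vertical below 0.06 rad); the robot touches nothing.
It fails at once if the short cassette or a bystander is moved by more than 30 mm (distance of any of short_cassette, salt_mill, pepper_mill, spice_jar, timer from where it was at the start of the episode above 0.03 m).
It also fails if it takes over 72 s, if anything falls off the work surface, if the arm or the gripper's body presses on something with over 40 N, if the wrist force passes 120 N, or if a joint passes its speed limit or range.

### The arm

A 6-joint arm with a two-finger parallel gripper is mounted at the origin on a cart in front of the work surface, level with it; the furniture and walls round the work are solid. World frame = base frame: x ahead of the robot, y to its left, z up, the work surface at z = 0. Lengths are in m, angles in rad, forces in N, time in s.
With the tool pointing down it reaches from about 0.3 to 0.775 m from the base axis. Payload 14.6 kg.
Tool frame: the origin (TCP) lies at the very end of the fingers, on their centre line; the grasp point (between the pads) lies 19 mm behind it (ctrl.grasp_offset is the distance from the TCP to the grasp point, in m); z points along the fingers, y is the line along which they close (so a half turn about z gives the same grasp; the last joint's range is limited). The gripper opens to 94 mm and grips with 3 to 60 N. Pads are 16 mm wide; open, the fingers measure 119 mm over their backs; the gripper's body (75 mm by 177 mm) begins 78 mm behind the grasp point.
Start: joints at [1.276, 0.3, 1.521, -0, 1.321, -0.067], TCP at [0.124, 0.536, 0.205] pointing down, gripper open.
Joint ranges: [-3.03, 3.03], [-0.79, 2.21], [0.23, 2.52], [-1.04, 4.18], [0, 3.07], [-2.55, 2.55]. Speed limits (rad/s): [2.22, 2.22, 2.57, 3.14, 3.14, 3.14].

### API

Orientations are given as [roll, pitch, yaw] about the fixed x, y, z axes, in that order (R = Rz(yaw) Ry(pitch) Rx(roll)).
In Python, from station import ctrl gives the robot as it stands.
- The arm moves only by the tool step_arm, never from a script. Its argument "plan" is a list that holds one entry, the list of rows, each a list of 6 numbers: the shift along the tool's x, y, z in units of 30 mm (1.0 is 30 mm), then the turn, a rotation vector about the tool's x, y, z in units of 6 degrees (1.0 is 6 degrees). In form: [[[dx, dy, dz, wx, wy, wz], ...]]. A call has 1 to 8 rows; each row is the pose to reach, as a shift and turn from the pose commanded when the call began, along the tool's axes at that moment; what a row does not reach only later rows make up. A row lasts 1/12 s, in which the tool goes at most 41.7 mm and 7.16 degrees, less where a joint would pass 70% of its speed; a pose out of reach is approached as far as the arm can. A call with a gripper value outside its range is refused whole. "grip" is the opening, from 0 (shut) to 1 (fully open), set as the call begins (left out, the last holds). The fingers move at their own pace and stop on an object; "squeeze" is the grip in N (left out, the last holds). Time passes only in rows, so rows that repeat a pose let the fingers close. It gives the time, the measured TCP pose, the force, the opening and the grip force at its end, in the units of the state.
- ctrl.get_obs(): the state, without advancing time (a new reading comes with each control period).
- ctrl.camera(name): name is "scene" or "top" or "wrist"; returns the picture (420x560x3 uint8, red, green, blue); there is no depth.
- ctrl.camera_model(name): a dict with "intrinsics" (3x3 intrinsics, pixels), "k1" (the pictures are not rectified: a ray, as slopes to the right and down, at radius r is drawn at 1 + k1 r^2 times it, then the intrinsics apply), "R" (3x3) and "t" (3): a world point X has camera coordinates R X + t; the wrist camera has in their place "tool_from_camera" (4x4, takes a point from camera to tool coordinates, whose origin is the TCP and whose axes are the flange's). Camera axes: x right, y down, z forward; pixel columns grow to the right and rows downward; lengths in m; the calibration is good to about 2 mm. A picture is of the moment at which its call begins: read the wrist's pose just before it. camera_model takes no time and is no camera call.
- ctrl.hand_in(): hands the job in; it is judged then, once.
Trained networks look in the newest picture that a camera, given by its name, has taken for a name from the list of things; names that differ only in an ending like _2 or _b are one class to them, and where a whole thing is asked for, a point or a joint stands for the part that bears it (a point fixed in the world has none). Each returns a list of dicts, best first, with "confidence" (0 to 1); they miss things now and then, are a little off and sometimes report something else, mostly with a low value. They report only what shows in the picture. A call takes as long as a camera call.
- ctrl.masks_of(query, camera): "pixels" (420x560 bool, what is visible of it) and "at" ([column, row] in pixels, amid what is visible of it).
- ctrl.place_of(query, camera): "at" ([column, row] in pixels: a listed point, or the origin of a listed thing).
The state is a dict: "time_s": time; "qpos": joint angles; "joint_vel": joint speeds; "tau": joint torques, N m; "ee_pos": TCP position; "eef_rot": TCP orientation; "force": force on the tool from outside, world axes, zero at the start; "moment": the same for the moment, N m; "grip_width": finger opening in m; "grip_force": force on a finger pad.
Only numpy, scipy, OpenCV 4.12 (cv2) and the standard library are available. Lean on these libraries where they do the work, as an engineer would, in place of code of your own. Each camera call takes 0.05 s, during which the arm holds its last target. There are 200 camera calls.

## Working session

There is one attempt and no reset: what is moved stays moved. The work goes in short steps, Python scripts to look and compute and a tool call to move; the robot and the scene stay as the last step left them, time stands still between calls to the robot, and variables do not carry over. Pictures are saved under pics/ and viewed, at most 12 in all, crops included, and the job is handed in when it is done.

Besides the shell and the picture viewer there is one more tool, called after "Emit:" by a JSON object that holds its "op" and its "data". step_arm: Moves the arm, as the interface text tells. Its arguments: {"type":"object","properties":{"plan":{"type":"array","items":{"type":"array","items":{"type":"array","items":{"type":"number"}}}},"grip":{"type":"number"},"squeeze":{"type":"number"}},"required":["plan"]}

```bash
mkdir -p pics; ls; python3 - <<'E'
from station import ctrl
import cv2,numpy as np
for n in ["scene","top"]:
    im=ctrl.camera(n); cv2.imwrite(f"pics/{n}0.png",im[:,:,::-1])
    m=ctrl.camera_model(n); print(n,{k:np.round(v,4).tolist() for k,v in m.items()})
    for q in ["filter_unit","bay_floor","lever_left_grip","lever_left_hinge","lever_right_grip","lever_right_hinge","used_cassette","fresh_cassette","short_cassette","drip_tray","salt_mill","pepper_mill","spice_jar","timer","salt_bowl"]:
        print(q,[(np.round(d["at"],1).tolist(),round(d["confidence"],2)) for d in ctrl.place_of(q,n)[:3]])
o=ctrl.get_obs(); print({k:np.round(v,4).tolist() for k,v in o.items()})
E
```

```text
pics
scene {'intrinsics': [[519.4818, 0.0, 274.9532], [0.0, 519.4818, 205.2243], [0.0, 0.0, 1.0]], 'k1': -0.1994, 'R': [[0.6108, -0.7918, 0.004], [-0.5532, -0.4303, -0.7133], [0.5665, 0.4335, -0.7008]], 't': [-0.368, 0.3423, 1.3393]}
filter_unit [([288.3, 211.8], 0.84), ([293.2, 209.0], 0.53)]
bay_floor [([291.6, 209.6], 0.63)]
lever_left_grip [([269.4, 175.6], 0.55)]
lever_left_hinge [([268.6, 193.2], 0.58), ([338.6, 281.1], 0.32)]
lever_right_grip [([320.4, 200.9], 0.51)]
lever_right_hinge [([321.3, 213.0], 0.67)]
used_cassette [([290.6, 204.4], 0.8)]
fresh_cassette [([172.6, 194.2], 0.9), ([337.4, 279.2], 0.6), ([320.9, 214.8], 0.43)]
short_cassette [([337.0, 280.7], 0.78)]
drip_tray []
salt_mill [([154.9, 215.4], 0.72), ([243.8, 242.6], 0.29)]
pepper_mill [([214.6, 158.2], 0.78), ([338.1, 282.2], 0.58)]
spice_jar [([311.5, 195.3], 0.66)]
timer [([391.4, 290.7], 0.9), ([172.4, 193.0], 0.44)]
salt_bowl [([206.9, 220.3], 0.68)]
top {'intrinsics': [[387.5245, 0.0, 276.762], [0.0, 387.5245, 205.723], [0.0, 0.0, 1.0]], 'k1': -0.0589, 'R': [[-0.0093, -0.9999, -0.0041], [-0.9893, 0.0098,
[... 439 characters left out ...]
([267.2, 238.4], 0.92), ([148.2, 234.5], 0.49)]
salt_mill [([163.7, 277.9], 0.95), ([309.9, 169.9], 0.49)]
pepper_mill [([146.3, 162.0], 0.73), ([271.9, 176.7], 0.27), ([164.4, 275.3], 0.27)]
spice_jar [([275.2, 143.3], 0.89)]
timer [([414.9, 203.5], 0.82)]
salt_bowl [([211.5, 243.6], 0.91), ([363.8, 222.0], 0.69)]
{'time_s': 1.6, 'qpos': [1.2764, 0.2999, 1.521, -0.0, 1.3207, -0.0666], 'joint_vel': [-0.0009, 0.0013, -0.0015, 0.0002, -0.0009, -0.001], 'tau': [-0.0007, -53.1655, -35.2914, 0.0708, 0.0213, -0.0], 'ee_pos': [0.1242, 0.5358, 0.2054], 'eef_rot': [-3.1416, 0.0, 2.9138], 'force': [-0.4626, 0.4499, -0.8463], 'moment': [0.0108, -0.0572, 0.0614], 'grip_force': 0.0, 'grip_width': 0.0938}
```

View pictures.

```bash
python3 - <<'E'
import cv2
a=cv2.imread("pics/top0.png")[110:310,110:450]; cv2.imwrite("pics/topc.png",cv2.resize(a,None,fx=2.35,fy=2.35,interpolation=cv2.INTER_CUBIC))
a=cv2.imread("pics/scene0.png")[120:320,130:430]; cv2.imwrite("pics/scenec.png",cv2.resize(a,None,fx=2.6,fy=2.6,interpolation=cv2.INTER_CUBIC))
E
```

```text
(no output)
```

View pics/topc.png

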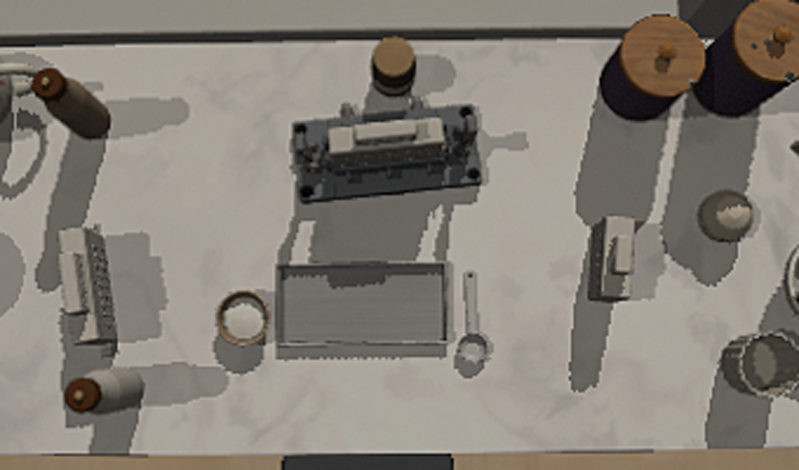

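View pics/scenec.png

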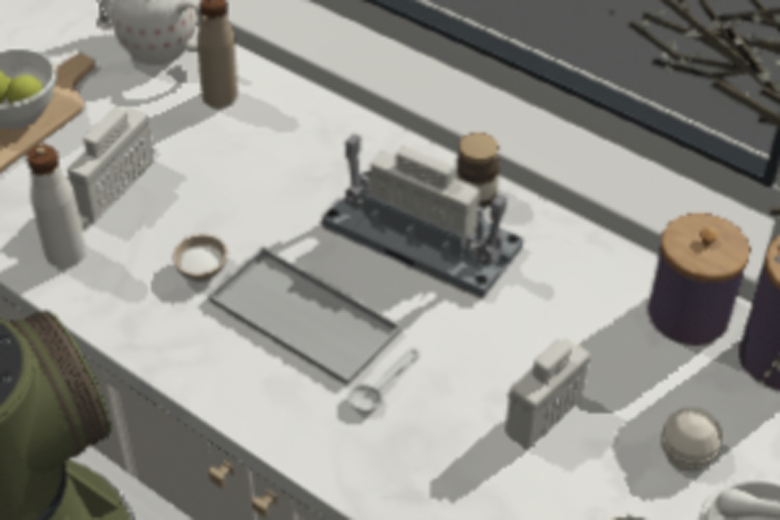

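```bash
cat > h.py <<'E'
from station import ctrl
import cv2,numpy as np
from scipy.optimize import minimize
from scipy.spatial.transform import Rotation as Ro
def box(cx,cy,z0,z1,lx,ly): return np.array([[cx+sx*lx/2,cy+sy*ly/2,z] for sx in(-1,1) for sy in(-1,1) for z in(z0,z1)])/1000
CAS=[box(0,0,0,84,32,136),box(0,0,84,111,20,72),box(0,79,0,10,14,10),box(0,-79,0,10,14,10)]
SHORT=[box(0,0,0,84,36,96),box(0,0,84,111,20,44)]
PL=[box(0,0,0,20,104,232)]
TRAY=[box(0,0,0,12,100,210)]
def model(name):
    m=dict(ctrl.camera_model(name))
    if name=="wrist":
        o=ctrl.get_obs(); T=np.eye(4); T[:3,:3]=Ro.from_euler("xyz",o["eef_rot"]).as_matrix(); T[:3,3]=o["ee_pos"]
        W=np.linalg.inv(T@np.array(m["tool_from_camera"])); m["R"]=W[:3,:3]; m["t"]=W[:3,3]
    return {k:np.array(v) for k,v in m.items() if k in("intrinsics","k1","R","t")}
def proj(m,X):
    c=X@m["R"].T+m["t"]; s=c[:,:2]/c[:,2:]; s=s*(1+m["k1"]*(s**2).sum(1,keepdims=True))
    K=m["intrinsics"]; return s*[K[0,0],K[1,1]]+K[:2,2]
def ray(m,p):
    K=m["intrinsics"]; d=(np.array(p)-K[:2,2])/[K[0,0],K[1,1]]; s=d.copy()
    for _ in range(20): s=d/(1+m["k1"]*(s@s))
    return -m["R"].T@m["t"], m["R"].T@np.append(s,1)
def onplane(m,p,z):
    c,d=ray(m,p); return (c+d*(z-c[2])/d[2])[:2]
def tri(ms,ps):
    A=np.zeros((3,3));b=np.zeros(3)
    for m,p in zip(ms,ps):
        c,d=ray(m,p); d/=np.linalg.norm(d); P=np.eye(3)-np.outer(d,d); A+=P;b+=P@c
    return np.linalg.solve(A,b)
def place(boxes,q,z):
    c,s=np.cos(q[2]),np.sin(q[2]); R=np.array([[c,-s,0],[s,c,0],[0,0,1]])
    return [b@R.T+[q[0],q[1],z] for b in boxes]
S=4
def sil(m,boxes,shape=(420,560)):
    im=np.zeros((shape[0]*S,shape[1]*S),np.uint8)
    for b in boxes:
        h=cv2.convexHull(((proj(m,b)+.5)*S).astype(np.float32)); cv2.fillConvexPoly(im,np.round(h).astype(np.int32),255)
    return cv2.resize(im,shape[::-1],interpolation=cv2.INTER_AREA)/255.
def fit(obs,boxes,q0,z):
    "obs: list of (model,mask)"
    def f(q):
        e=0
        for m,k in obs:
            s=sil(m,place(boxes,q,z)); e+=1-np.minimum(s,k).sum()/np.maximum(s,k).sum()
        return e/len(obs)
    best=None
    for yo in (0,.08,-.08):
        x0=np.array(q0)+[0,0,yo]
        r=minimize(f,x0,method="Nelder-Mead",options=dict(initial_simplex=x0+np.array([[0,0,0],[.01,0,0],[0,.01,0],[0,0,.08]]),xatol=2e-4,fatol=1e-4))
        if best is None or r.fun<best.fun: best=r
    return best.x,best.fun
def mask(q,cam):
    r=ctrl.masks_of(q,cam); return (r[0]["pixels"].astype(float),r[0]["confidence"],r[0]["at"]) if r else (None,0,None)
E
cat > a.py <<'E'
from h import *
M={n:model(n) for n in("top","scene")}
for n in M: ctrl.camera(n)
P={}
def both(q):
    r=[]
    for n in M:
        d=ctrl.place_of(q,n); r.append(d[0]["at"] if d else None)
    return r
for q,z in [("lever_left_hinge",.0305),("lever_right_hinge",.0305),("lever_left_grip",.1025),("lever_right_grip",.1025),("bay_floor",.02)]:
    r=both(q); print(q,[np.round(onplane(m,p,z),4) for m,p in zip(M.values(),r) if p is not None], np.round(tri(M.values(),r),4) if None not in [x if x is None else 1 for x in r] else '')
for q,b,q0,z in [("filter_unit",PL,[.55,0,0],0),("used_cassette",CAS[:2],[.55,0,.0],.02),("fresh_cassette",CAS,[.4,.33,1.6],0),("short_cassette",SHORT,[.42,-.25,1.6],0),("drip_tray",TRAY,[.37,.02,0],0)]:
    ob=[]
    for n in M:
        k,c,at=mask(q,n); 
        if k is None: print(q,n,"none");continue
        g=onplane(M[n],at,z+.05); print(q,n,round(c,2),int(k.sum()),np.round(g,3)); 
        ob.append((M[n],k)); cv2.imwrite(f"pics/m_{q}_{n}.png",k*255)
        q0=[*g,q0[2]]
        print("   single",[np.round(v,4) for v in fit(ob[-1:],b,q0,z)])
    if len(ob)==2: print("   both",[np.round(v,4) for v in fit(ob,b,q0,z)])
print(ctrl.get_obs()["time_s"])
E
python3 a.py
```

```text
lever_left_hinge [array([0.6164, 0.0332]), array([0.6235, 0.0495])] [0.6095 0.0339 0.0504]
lever_right_hinge [array([ 0.6268, -0.152 ]), array([ 0.6363, -0.1496])] [ 0.6262 -0.1529  0.0401]
lever_left_grip [array([0.4505, 0.2769]), array([ 0.4594, -0.4885])] [ 0.3588 -0.2005  0.4264]
lever_right_grip [array([ 0.6343, -0.154 ]), array([ 0.5791, -0.1746])] [ 0.641  -0.1508  0.0425]
bay_floor [array([ 0.6336, -0.0557]), array([ 0.6281, -0.0576])] [ 0.6342 -0.0548  0.0138]
filter_unit top 0.91 2080 [ 0.599 -0.053]
   single [array([ 0.6251, -0.0524,  0.0992]), np.float64(0.31)]
filter_unit scene 0.93 1659 [ 0.591 -0.07 ]
   single [array([ 0.6238, -0.0493,  0.1096]), np.float64(0.2897)]
   both [array([ 0.6254, -0.0514,  0.1006]), np.float64(0.3039)]
used_cassette top 0.86 788 [ 0.622 -0.056]
   single [array([ 0.6262, -0.0544,  0.0859]), np.float64(0.1502)]
used_cassette scene 0.85 888 [ 0.628 -0.045]
   single [array([ 0.6296, -0.0477, -0.0333]), np.float64(0.2799)]
   both [array([ 0.6257, -0.0524,  0.1121]), np.float64(0.2257)]
fresh_cassette top 0.86 1069 [0.452 0.305]
   single [ar
[... 210 characters left out ...]
4(0.0719)]
short_cassette top 0.88 598 [ 0.474 -0.323]
   single [array([ 0.481 , -0.3242,  1.4355]), np.float64(0.1414)]
short_cassette scene 0.66 812 [ 0.48  -0.321]
   single [array([ 0.4824, -0.3211,  1.5392]), np.float64(0.1004)]
   both [array([ 0.4808, -0.3231,  1.5173]), np.float64(0.129)]
drip_tray top 0.62 2589 [ 0.435 -0.029]
   single [array([ 0.4347, -0.0211,  0.0082]), np.float64(0.0326)]
drip_tray scene 0.56 1835 [ 0.397 -0.049]
   single [array([ 0.4339, -0.0174, -0.0018]), np.float64(0.0504)]
   both [array([ 0.4345, -0.0204,  0.0009]), np.float64(0.049)]
2.7[ WARN:0@6.196] global loadsave.cpp:1063 imwrite_ Unsupported depth image for selected encoder is fallbacked to CV_8U.
```

```bash
cat > go.py <<'E'
import sys
from h import *
def go(x,y,z,yaw,quiet=False):
    "shift and turn in move units from the present pose to a downward pose"
    o=ctrl.get_obs(); R=Ro.from_euler("xyz",o["eef_rot"]); G=Ro.from_euler("xyz",[np.pi,0,yaw])
    d=R.inv().apply(np.array([x,y,z])-o["ee_pos"])/.03; w=np.rad2deg((R.inv()*G).as_rotvec())/6
    print("go",np.round(d,2).tolist(),np.round(w,2).tolist()); return d,w
UX,UY,UW=.626,-.053,.095
if __name__=="__main__": go(*map(float,sys.argv[1:5]))
E
python3 go.py .58 -.053 .30 1.666; python3 -c "
from h import *
m=ctrl.camera_model('wrist');print({k:np.round(v,3).tolist() for k,v in m.items()})"
```

```text
go [-19.23, -15.69, -3.15] [0.0, 0.0, 11.91]
{'intrinsics': [[350.696, 0.0, 276.58], [0.0, 350.696, 206.16], [0.0, 0.0, 1.0]], 'k1': -0.006, 'tool_from_camera': [[0.0, -0.97, -0.242, 0.071], [1.0, 0.0, -0.001, -0.0], [0.001, -0.242, 0.97, -0.179], [0.0, 0.0, 0.0, 1.0]]}
```

Emit:
{"op": "step_arm", "data": {"plan": [[[0, 0, -1.3, 0, 0, 1], [-0.8, -0.6, -2.2, 0, 0, 2.1], [-1.8, -1.4, -2.7, 0, 0, 3.2], [-2.8, -2.3, -3.0, 0, 0, 4.3], [-3.8, -3.1, -3.1, 0, 0, 5.4], [-4.8, -3.9, -3.1, 0, 0, 6.5], [-5.8, -4.7, -3.1, 0, 0, 7.6], [-6.8, -5.5, -3.1, 0, 0, 8.7]]], "grip": 1}}

```text
time_s: 3.37
ee_pos: [0.2863, 0.3274, 0.2987]
eef_rot: [3.141, -0.0, 1.997]
force: [0.8, 0.9, 0.4]
grip_width: 0.094
grip_force: 0.0
```

```bash
python3 go.py .58 -.053 .30 1.666
```

```text
go [-15.59, 3.67, -0.04] [0.01, -0.0, 3.16]
```

Emit:
{"op": "step_arm", "data": {"plan": [[[-1.3, 0.3, 0, 0, 0, 1], [-2.6, 0.6, 0, 0, 0, 2], [-3.9, 0.9, 0, 0, 0, 3.1], [-5.2, 1.2, 0, 0, 0, 3.16], [-6.5, 1.5, 0, 0, 0, 3.16], [-7.8, 1.8, 0, 0, 0, 3.16], [-9.1, 2.1, 0, 0, 0, 3.16], [-10.4, 2.4, 0, 0, 0, 3.16]]]}}

```text
time_s: 4.03
ee_pos: [0.4825, 0.0738, 0.2986]
eef_rot: [3.141, -0.0, 1.672]
force: [0.8, 0.4, 0.5]
grip_width: 0.0944
grip_force: 0.0
```

```bash
python3 go.py .58 -.053 .30 1.666
```

```text
go [-4.53, 2.81, -0.04] [0.0, -0.0, 0.05]
```

Emit:
{"op": "step_arm", "data": {"plan": [[[-1.1, 0.7, 0, 0, 0, 0], [-2.2, 1.4, 0, 0, 0, 0], [-3.3, 2.1, 0, 0, 0, 0], [-4.4, 2.7, 0, 0, 0, 0], [-4.5, 2.8, 0, 0, 0, 0], [-4.5, 2.8, 0, 0, 0, 0]]]}}

```text
time_s: 4.53
ee_pos: [0.5794, -0.0516, 0.2975]
eef_rot: [-3.14, -0.0, 1.669]
force: [-0.8, 0.4, -0.7]
grip_width: 0.0938
grip_force: 0.0
```

```bash
python3 - <<'E'
from h import *
m=model("wrist"); im=ctrl.camera("wrist"); cv2.imwrite("pics/w1.png",im[:,:,::-1])
for q,z in [("lever_left_hinge",.0305),("lever_right_hinge",.0305),("lever_left_grip",.1025),("lever_right_grip",.1025),("bay_floor",.02)]:
    d=ctrl.place_of(q,"wrist"); print(q,[(np.round(e["at"]).tolist(),round(e["confidence"],2),np.round(onplane(m,e["at"],z),4).tolist()) for e in d[:2]])
for q,b,z,q0 in [("used_cassette",CAS[:2],.02,[.626,-.053,.095])]:
    k,c,at=mask(q,"wrist"); print(q,c,k.sum(),at,fit([(m,k)],b,q0,z))
v=im[:,:,::-1].copy()
for b,col in [(PL[0],(0,0,255)),]+[(x+[0,0,.02],(0,255,0)) for x in CAS]:
    h=cv2.convexHull(proj(m,place([b],[.626,-.053,.095],0)[0]).astype(np.float32)); cv2.polylines(v,[np.round(h*16).astype(np.int32)],True,col,1,cv2.LINE_AA,4)
cv2.imwrite("pics/w1o.png",cv2.resize(v,None,fx=1.42,fy=1.42,interpolation=cv2.INTER_CUBIC)); print(ctrl.get_obs()["ee_pos"])
E
```

```text
lever_left_hinge [([311.0, 103.0], 0.57, [0.6111, 0.0405])]
lever_right_hinge [([308.0, 248.0], 0.9, [0.6306, -0.1464])]
lever_left_grip [([320.0, 96.0], 0.69, [0.6135, 0.0447])]
lever_right_grip [([314.0, 277.0], 0.74, [0.6322, -0.1552]), ([323.0, 99.0], 0.27, [0.6171, 0.0421])]
bay_floor [([311.0, 177.0], 0.58, [0.6241, -0.0519])]
used_cassette 0.8 4269.0 [317.3, 182.6] (array([ 0.62333405, -0.05241234,  0.09183281]), np.float64(0.052072033367345116))
[ 0.57857005 -0.04917024  0.29897511]
```

View pics/w1o.png

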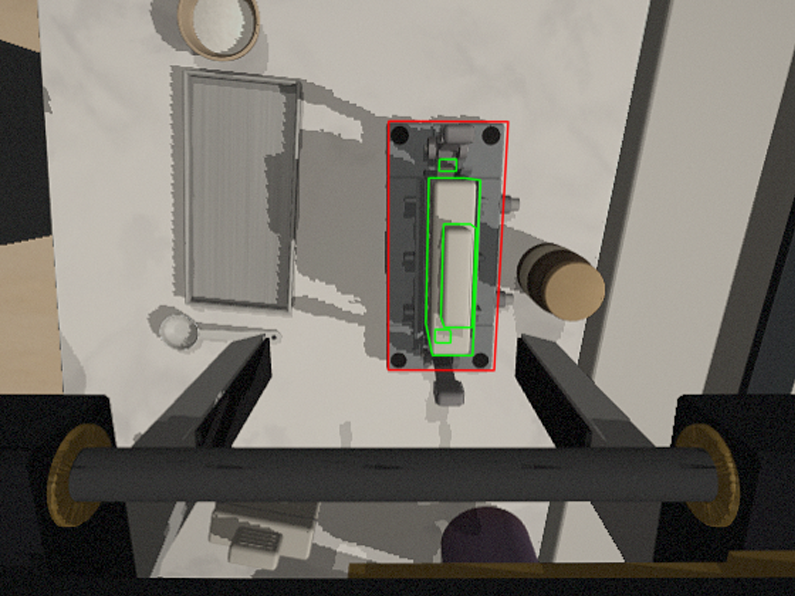

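```bash
python3 - <<'E'
import re
s=open('go.py').read()
s=s.replace("UX,UY,UW=.626,-.053,.095","UX,UY,UW=.623,-.053,.093\ndef U(x,y,z): c,s=np.cos(UW),np.sin(UW); return UX+c*x-s*y,UY+s*x+c*y,z")
open('go.py','w').write(s)
from go import *
go(*U(0,.1,.15),UW+np.pi/2)
for t in np.linspace(0,1.2,9): print(round(t,2),np.round([(6*np.cos(t)+72*np.sin(t)-6)/30,-(72*np.cos(t)-6*np.sin(t)-72)/30],2))
E
```

```text
go [3.06, 1.49, 4.97] [0.01, 0.0, 0.09]
0.0 [ 0. -0.]
0.15 [0.36 0.06]
0.3 [0.7  0.17]
0.45 [1.02 0.33]
0.6 [1.32 0.53]
0.75 [1.58 0.78]
0.9 [1.8  1.06]
1.05 [1.98 1.38]
1.2 [2.11 1.72]
```

Emit:
{"op": "step_arm", "data": {"plan": [[[0.8, 0.4, 0.8, 0, 0, 0.1], [1.5, 0.75, 1.8, 0, 0, 0.1], [2.2, 1.1, 2.8, 0, 0, 0.1], [2.8, 1.4, 3.8, 0, 0, 0.1], [3.06, 1.5, 4.6, 0, 0, 0.1], [3.06, 1.5, 5.0, 0, 0, 0.1], [3.06, 1.5, 5.0, 0, 0, 0.1]]], "grip": 0.55}}

```text
time_s: 5.47
ee_pos: [0.6131, 0.0462, 0.146]
eef_rot: [-3.137, -0.0, 1.663]
force: [-0.0, 0.5, -0.3]
grip_width: 0.0529
grip_force: 0.0
```

```bash
python3 - <<'E'
from go import *
P=[]
for i in range(3):
    ctrl.camera("wrist"); P.append(ctrl.get_obs()["ee_pos"])
print(np.round(P,4)); print(U(0,.1,.085)); go(*U(0,.1,.085),UW+np.pi/2)
v=ctrl.camera("wrist")[:,:,::-1]; cv2.imwrite("pics/w2.png",v)
E
```

```text
[[0.614  0.0457 0.1484]
 [0.6146 0.0453 0.1498]
 [0.6149 0.0452 0.1505]]
(np.float64(0.6137134001537906), np.float64(0.046567861598491626), 0.085)
go [0.05, -0.04, 2.18] [0.02, 0.0, -0.03]
```

View pics/w2.png

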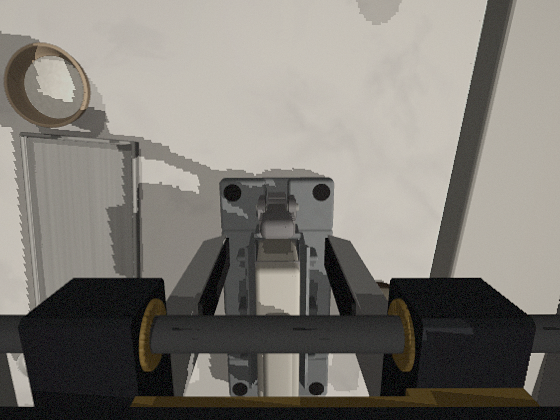

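Emit:
{"op": "step_arm", "data": {"plan": [[[0.05, -0.03, 1, 0, 0, 0], [0.05, -0.03, 1.9, 0, 0, 0], [0.05, -0.03, 2.15, 0, 0, 0], [0.05, -0.03, 2.15, 0, 0, 0]]]}}

```text
time_s: 6.0
ee_pos: [0.6128, 0.0467, 0.0833]
eef_rot: [-3.14, -0.0, 1.661]
force: [-0.8, -1.5, 0.3]
grip_width: 0.0516
grip_force: 0.0
```

Emit:
{"op": "step_arm", "data": {"plan": [[[0, 0, 0, 0, 0, 0], [0, 0, 0, 0, 0, 0], [0, 0, 0, 0, 0, 0], [0, 0, 0, 0, 0, 0]]], "grip": 0, "squeeze": 20}}

```text
time_s: 6.33
ee_pos: [0.6139, 0.0472, 0.0853]
eef_rot: [3.14, 0.0, 1.661]
force: [-0.2, 0.3, 0.7]
grip_width: 0.0286
grip_force: 0.0
```

Emit:
{"op": "step_arm", "data": {"plan": [[[0, 0, 0, 0, 0, 0], [0, 0, 0, 0, 0, 0], [0, 0, 0, 0, 0, 0]]]}}

```text
time_s: 6.58
ee_pos: [0.6147, 0.0473, 0.085]
eef_rot: [3.138, 0.0, 1.661]
force: [7.0, 1.3, 0.2]
grip_width: 0.0217
grip_force: 20.0
```

Emit:
{"op": "step_arm", "data": {"plan": [[[0.36, 0, 0.06, 0, 0, 0], [0.7, 0, 0.17, 0, 0, 0], [1.02, 0, 0.33, 0, 0, 0], [1.32, 0, 0.53, 0, 0, 0], [1.58, 0, 0.78, 0, 0, 0], [1.8, 0, 1.06, 0, 0, 0], [1.98, 0, 1.38, 0, 0, 0], [2.13, 0, 1.66, 0, 0, 0]]]}}

```text
time_s: 7.25
ee_pos: [0.6088, 0.1125, 0.0357]
eef_rot: [3.137, -0.001, 1.662]
force: [2.3, 5.6, 7.7]
grip_width: 0.0216
grip_force: 20.0
```

Emit:
{"op": "step_arm", "data": {"plan": [[[0.08, 0, 0.06, 0, 0, 0], [0.12, 0, 0.1, 0, 0, 0], [0.12, 0, 0.1, 0, 0, 0]]]}}

```text
time_s: 7.5
ee_pos: [0.6084, 0.1145, 0.0319]
eef_rot: [3.139, 0.0, 1.662]
force: [5.1, -0.5, 0.5]
grip_width: 0.0218
grip_force: 20.0
```

```bash
python3 - <<'E'
from go import *
v=ctrl.camera("wrist")[:,:,::-1]; cv2.imwrite("pics/w3.png",v); print(ctrl.get_obs()["force"])
E
```

```text
[ 5.30878727 -0.07059257  0.93098844]
```

View pics/w3.png

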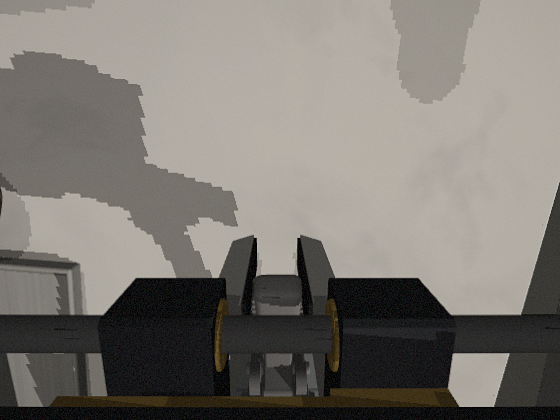

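Emit:
{"op": "step_arm", "data": {"plan": [[[0, 0, 0, 0, 0, 0], [0, 0, 0, 0, 0, 0], [0, 0, -0.4, 0, 0, 0], [0, 0, -1.6, 0, 0, 0], [0, 0, -2.9, 0, 0, 0], [-0.3, 0, -4.2, 0, 0, 0], [-1.2, 0, -5, 0, 0, 0], [-2.5, 0, -5, 0, 0, 0]]], "grip": 0.55}}

```text
time_s: 8.22
ee_pos: [0.6156, 0.041, 0.1886]
eef_rot: [3.132, 0.0, 1.665]
force: [1.0, 0.1, 0.9]
grip_width: 0.0518
grip_force: 0.0
```

```bash
python3 - <<'E'
from go import *
go(*U(0.0008,-.1,.18),UW+np.pi/2)
E
```

```text
go [-6.48, -0.03, 0.29] [0.09, 0.0, 0.01]
```

Emit:
{"op": "step_arm", "data": {"plan": [[[-1.3, 0, 0.2, 0, 0, 0], [-2.6, 0, 0.2, 0, 0, 0], [-3.9, 0, 0.2, 0, 0, 0], [-5.1, 0, 0.2, 0, 0, 0], [-6.1, 0, 0.2, 0, 0, 0], [-6.5, 0, 0.2, 0, 0, 0], [-6.5, 0, 0.2, 0, 0, 0], [-6.5, 0, 0.2, 0, 0, 0]]]}}

```text
time_s: 8.88
ee_pos: [0.6315, -0.1539, 0.1755]
eef_rot: [3.142, -0.0, 1.661]
force: [0.7, 0.8, 0.2]
grip_width: 0.0516
grip_force: 0.0
```

```bash
python3 - <<'E'
from go import *
P=[]
for i in range(3):
    ctrl.camera("wrist"); P.append(go(*U(0.0008,-.1,.085),UW+np.pi/2)[0])
print(np.mean(P,0))
m=model("wrist"); d=ctrl.place_of("lever_right_grip","wrist"); print([(e["at"],e["confidence"],onplane(m,e["at"],.1025)) for e in d],U(0,-.1,0))
E
```

```text
go [0.02, 0.05, 3.02] [0.0, -0.0, -0.02]
go [0.0, 0.05, 3.02] [0.0, -0.0, -0.01]
go [0.0, 0.04, 3.02] [0.0, -0.0, -0.01]
[0.00679683 0.04644156 3.01678296]
[([279.0, 212.6], 0.93, array([ 0.63278028, -0.15062484]))] (np.float64(0.6322865998462094), np.float64(-0.15256786159849162), 0)
```

Emit:
{"op": "step_arm", "data": {"plan": [[[0.02, 0.05, 1.2, 0, 0, 0], [0.02, 0.05, 2.4, 0, 0, 0], [0.02, 0.05, 3, 0, 0, 0], [0.02, 0.05, 3, 0, 0, 0]]]}}

```text
time_s: 9.42
ee_pos: [0.6311, -0.152, 0.0806]
eef_rot: [-3.135, -0.003, 1.663]
force: [-0.5, 1.6, -0.4]
grip_width: 0.0519
grip_force: 0.0
```

Emit:
{"op": "step_arm", "data": {"plan": [[[0, 0, 0, 0, 0, 0], [0, 0, 0, 0, 0, 0], [0, 0, 0, 0, 0, 0], [0, 0, 0, 0, 0, 0], [0, 0, 0, 0, 0, 0], [0, 0, 0, 0, 0, 0], [0, 0, 0, 0, 0, 0]]], "grip": 0}}

```text
time_s: 10.0
ee_pos: [0.6342, -0.1538, 0.0865]
eef_rot: [3.138, 0.001, 1.662]
force: [4.9, 0.3, 3.7]
grip_width: 0.0221
grip_force: 20.0
```

Emit:
{"op": "step_arm", "data": {"plan": [[[-0.36, 0, 0.06, 0, 0, 0], [-0.7, 0, 0.17, 0, 0, 0], [-1.02, 0, 0.33, 0, 0, 0], [-1.32, 0, 0.53, 0, 0, 0], [-1.58, 0, 0.78, 0, 0, 0], [-1.8, 0, 1.06, 0, 0, 0], [-1.98, 0, 1.38, 0, 0, 0], [-2.13, 0, 1.66, 0, 0, 0]]]}}

```text
time_s: 10.67
ee_pos: [0.6406, -0.2194, 0.0375]
eef_rot: [3.136, 0.004, 1.661]
force: [5.6, -5.5, 9.1]
grip_width: 0.0217
grip_force: 20.0
```

Emit:
{"op": "step_arm", "data": {"plan": [[[-0.08, 0, 0.06, 0, 0, 0], [-0.12, 0, 0.1, 0, 0, 0], [-0.12, 0, 0.1, 0, 0, 0]]]}}

```text
time_s: 10.92
ee_pos: [0.6406, -0.2215, 0.0334]
eef_rot: [3.138, 0.001, 1.661]
force: [7.4, -1.6, 1.9]
grip_width: 0.0219
grip_force: 20.0
```

Emit:
{"op": "step_arm", "data": {"plan": [[[0, 0, 0, 0, 0, 0], [0, 0, 0, 0, 0, 0], [0, 0, -0.4, 0, 0, 0], [0, 0, -1.6, 0, 0, 0], [0, 0, -2.9, 0, 0, 0], [0, 0, -4.2, 0, 0, 0], [0, 0, -5.4, 0, 0, 0], [0, 0, -6.6, 0, 0, 0]]], "grip": 0.55}}

```text
time_s: 11.58
ee_pos: [0.6387, -0.2208, 0.2335]
eef_rot: [3.141, 0.0, 1.661]
force: [0.8, -0.0, -0.2]
grip_width: 0.0515
grip_force: 0.0
```

```bash
python3 - <<'E'
from go import *
go(*U(0,-.1,.25),UW+np.pi/2)
go(*U(0,0,.16),UW+np.pi/2)
E
```

```text
go [2.28, -0.01, -0.55] [0.01, 0.0, -0.02]
go [5.62, -0.02, 2.45] [0.01, 0.0, -0.02]
```

Emit:
{"op": "step_arm", "data": {"plan": [[[1.2, 0, 0, 0, 0, 0], [2.5, 0, 0, 0, 0, 0], [3.8, 0, 0, 0, 0, 0], [5, 0, 0, 0, 0, 0], [5.6, 0, 0, 0, 0, 0], [5.6, 0, 0, 0, 0, 0], [5.6, 0, 0, 0, 0, 0]]], "grip": 0.6}}

```text
time_s: 12.17
ee_pos: [0.6239, -0.0531, 0.2313]
eef_rot: [3.141, 0.0, 1.663]
force: [0.4, -0.4, 0.4]
grip_width: 0.0565
grip_force: 0.0
```

```bash
python3 - <<'E'
from go import *
ctrl.camera("wrist"); m=model("wrist"); im=ctrl.camera("wrist"); mt=model("scene"); it=ctrl.camera("scene")
k,c,at=mask("used_cassette","wrist"); k2,c2,a2=mask("used_cassette","scene"); print(c,k.sum(),c2)
for z in (.02,.0265,.0325,.0385): print(z,fit([(m,k)],CAS[:2],[UX,UY,UW],z), fit([(mt,k2)],CAS[:2],[UX,UY,UW],z) if k2 is not None else '')
for q,z in [("lever_left_grip",.0555),("lever_right_grip",.0555)]:
  for n,mm in (("wrist",m),("scene",mt)):
    d=ctrl.place_of(q,n); print(q,n,[(e["at"],round(e["confidence"],2),onplane(mm,e["at"],z)) for e in d[:2]])
print(U(0,.1625,0),U(0,-.1625,0))
v=np.hstack([cv2.resize(im[:,:,::-1],None,fx=.75,fy=.75),cv2.resize(it[130:270,210:380,::-1],(382,315),interpolation=cv2.INTER_CUBIC)]);cv2.imwrite("pics/c1.png",v)
go(*U(0.0008,0,.119),UW+np.pi/2)
E
```

```text
0.81 5810.0 0.57
0.02 (array([ 0.62381662, -0.05269355,  0.09996663]), np.float64(0.07916100390814196)) (array([ 0.63473191, -0.04083914,  0.09523254]), np.float64(0.1655215722182869))
0.0265 (array([ 0.62381302, -0.0525063 ,  0.09470564]), np.float64(0.06295121606974985)) (array([ 0.62973107, -0.04366013,  0.07976744]), np.float64(0.17296590418380442))
0.0325 (array([ 0.62349507, -0.05077566,  0.09398394]), np.float64(0.07013262461411329)) (array([ 0.62336227, -0.04847502,  0.05479541]), np.float64(0.1749824464999845))
0.0385 (array([ 0.62348805, -0.04778838,  0.09518846]), np.float64(0.09156019742463395)) (array([ 0.61898051, -0.05083331,  0.02098735]), np.float64(0.1796915401697441))
lever_left_grip wrist [([279.9, 18.9], 0.68, array([0.61197254, 0.10415778]))]
lever_left_grip scene [([253.9, 180.3], 0.62, array([0.61746397, 0.09857553])), ([154.9, 214.4], 0.58, array([0.30925859, 0.24032449]))]
lever_right_grip wrist []
lever_right_grip scene [([322.2, 213.8], 0.6, array([ 0.62681729, -0.1632753 ])), ([333.5, 214.7], 0.53, array([ 0.64485575, -0.19280906]))]
(np.float64(0.6079092752499098), np.float64(0.1087977750975489), 0) (np.float64(0.6380907247500902), np.float64(-0.21479777509754888), 0)
go [0.04, -0.0, 3.71] [-0.0, -0.0, -0.03]
```

View pics/c1.png

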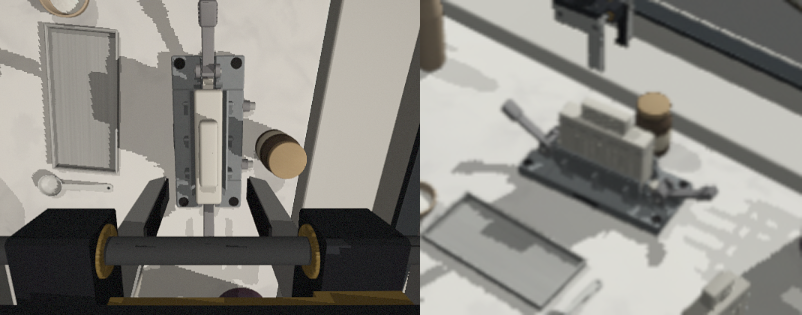

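```bash
python3 - <<'E'
from go import *
m=model("wrist"); im=ctrl.camera("wrist"); ms=model("scene"); it=ctrl.camera("scene")
def grip(t,s):
    b=box(0,0,-15,15,22,13)*1000
    y=s*(94+6*np.cos(t)+72*np.sin(t)+b[:,1]*np.cos(t)+b[:,2]*np.sin(t)); z=30.5+72*np.cos(t)-6*np.sin(t)-b[:,1]*np.sin(t)+b[:,2]*np.cos(t)
    return np.array([U(bx/1000,yy/1000,zz/1000) for bx,yy,zz in zip(b[:,0],y,z)])
out=[]
for mm,img,s,(x0,y0,w,h) in [(m,im,1,(230,0,100,110)),(ms,it,1,(235,165,50,55)),(ms,it,-1,(300,190,50,55))]:
  for t in (.9,1.13):
    f=400/w; v=cv2.resize(img[y0:y0+h,x0:x0+w,::-1],(266,293),interpolation=cv2.INTER_CUBIC); f=266/w
    hh=cv2.convexHull(proj(mm,grip(t,s)).astype(np.float32)); hh=(hh-[x0,y0]+.5)*f
    cv2.polylines(v,[np.round(hh).astype(np.int32)],True,(0,0,255) if t<1 else (0,255,0),1); out.append(v)
cv2.imwrite("pics/lev.png",np.vstack([np.hstack(out[0::2]),np.hstack(out[1::2])]))
E
```

```text
(no output)
```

View pics/lev.png

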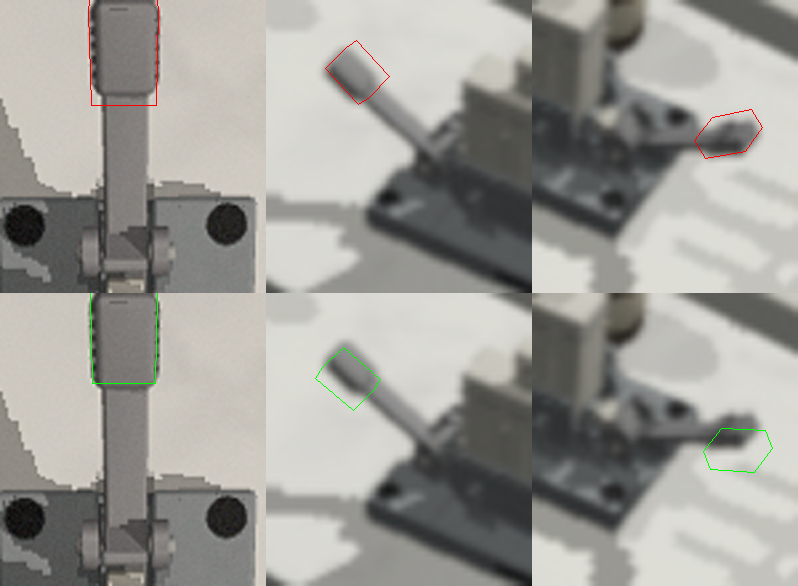

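Emit:
{"op": "step_arm", "data": {"plan": [[[1.3, 0, 0, 0, 0, 0], [2.6, 0, 0, 0, 0, 0], [3.9, 0, 0, 0, 0, 0], [5.1, 0, 0.3, 0, 0, 0], [5.4, 0, 1.5, 0, 0, 0], [5.4, 0, 2.8, 0, 0, 0], [5.4, 0, 4, 0, 0, 0], [5.4, 0, 4.7, 0, 0, 0]]], "grip": 0}}

```text
time_s: 13.38
ee_pos: [0.6077, 0.1079, 0.0853]
eef_rot: [-3.137, 0.0, 1.662]
force: [0.5, -0.7, -1.0]
grip_width: 0.0065
grip_force: 0.0
```

```bash
python3 - <<'E'
from go import *
P=[]
for i in range(2): ctrl.camera("wrist"); P.append(go(*U(.0008,.160,.060),UW+np.pi/2)[0])
E
```

```text
go [-0.05, 0.08, 0.74] [-0.08, 0.0, -0.02]
go [-0.04, 0.05, 0.85] [-0.06, 0.0, -0.02]
```

Emit:
{"op": "step_arm", "data": {"plan": [[[0, 0.05, 0.3, 0, 0, 0], [0, 0.05, 0.5, 0, 0, 0], [0, 0.05, 0.6, 0, 0, 0], [0, 0.05, 0.7, 0, 0, 0]]]}}

```text
time_s: 13.82
ee_pos: [0.6116, 0.1082, 0.0696]
eef_rot: [3.139, -0.0, 1.661]
force: [0.2, 3.2, 4.2]
grip_width: 0.0007
grip_force: 1.9
```

Emit:
{"op": "step_arm", "data": {"plan": [[[0, 0, 0.05, 0, 0, 0], [0, 0, 0.1, 0, 0, 0], [0, 0, 0.15, 0, 0, 0]]]}}

```text
time_s: 14.07
ee_pos: [0.6116, 0.108, 0.0652]
eef_rot: [3.139, -0.0, 1.661]
force: [-3.6, 3.2, 18.2]
grip_width: 0.0008
grip_force: 7.7
```

Emit:
{"op": "step_arm", "data": {"plan": [[[0, 0, -1.2, 0, 0, 0], [0, 0, -2.4, 0, 0, 0], [0, 0, -3.6, 0, 0, 0], [-0.8, 0, -4.6, 0, 0, 0], [-2.1, 0, -4.8, 0, 0, 0], [-3.4, 0, -4.8, 0, 0, 0], [-4.7, 0, -4.8, 0, 0, 0], [-6, 0, -4.8, 0, 0, 0]]]}}

```text
time_s: 14.73
ee_pos: [0.6268, -0.0734, 0.2081]
eef_rot: [3.142, 0.0, 1.661]
force: [0.4, -0.2, 0.8]
grip_width: 0.0004
grip_force: 0.0
```

Emit:
{"op": "step_arm", "data": {"plan": [[[-1.3, 0, 0, 0, 0, 0], [-2.6, 0, 0, 0, 0, 0], [-3.8, 0, 0.4, 0, 0, 0], [-4.5, 0, 1.5, 0, 0, 0], [-4.67, 0, 2.8, 0, 0, 0], [-4.67, 0, 3.6, 0, 0, 0], [-4.67, 0, 4, 0, 0, 0], [-4.67, 0, 4, 0, 0, 0]]]}}

```text
time_s: 15.4
ee_pos: [0.6386, -0.2106, 0.0851]
eef_rot: [-3.137, -0.002, 1.661]
force: [-0.0, 0.5, -0.1]
grip_width: 0.0005
grip_force: 0.0
```

```bash
python3 - <<'E'
from go import *
P=[]
for i in range(2): ctrl.camera("wrist"); P.append(go(*U(.0008,-.160,.064),UW+np.pi/2)[0])
E
```

```text
go [-0.05, -0.04, 0.79] [-0.01, -0.0, -0.02]
go [-0.04, -0.06, 0.85] [0.01, 0.01, -0.02]
```

Emit:
{"op": "step_arm", "data": {"plan": [[[0, -0.05, 0.3, 0, 0, 0], [0, -0.05, 0.5, 0, 0, 0], [0, -0.05, 0.65, 0, 0, 0], [0, -0.05, 0.75, 0, 0, 0], [0, -0.05, 0.8, 0, 0, 0]]]}}

```text
time_s: 15.92
ee_pos: [0.6386, -0.2112, 0.0641]
eef_rot: [3.141, 0.0, 1.661]
force: [-0.7, -1.7, 10.2]
grip_width: 0.0004
grip_force: 4.6
```

Emit:
{"op": "step_arm", "data": {"plan": [[[0, 0, 0.06, 0, 0, 0], [0, 0, 0.06, 0, 0, 0]]]}}

```text
time_s: 16.08
ee_pos: [0.6389, -0.2115, 0.0637]
eef_rot: [3.14, 0.001, 1.661]
force: [-4.2, 0.4, 13.3]
grip_width: 0.0002
grip_force: 5.9
```

Emit:
{"op": "step_arm", "data": {"plan": [[[0, 0, -1.2, 0, 0, 0], [0, 0, -2.5, 0, 0, 0], [0, 0, -3.8, 0, 0, 0], [0.7, 0, -4.8, 0, 0, 0], [2, 0, -4.8, 0, 0, 0], [3.3, 0, -4.8, 0, 0, 0], [4.6, 0, -4.8, 0, 0, 0], [5.33, 0, -4.8, 0, 0, 0]]], "grip": 0.6}}

```text
time_s: 16.75
ee_pos: [0.6232, -0.0483, 0.2062]
eef_rot: [-3.142, -0.001, 1.663]
force: [-0.8, -1.0, -0.7]
grip_width: 0.0501
grip_force: 0.0
```

```bash
python3 - <<'E'
from go import *
ctrl.camera("wrist"); ctrl.camera("wrist"); m=model("wrist"); im=ctrl.camera("wrist")
k,c,at=mask("used_cassette","wrist"); print(c,k.sum())
for z in (.0265,.0325): print(z,fit([(m,k)],CAS[:2],[UX,UY,UW],z))
go(*U(0.0008,0,.119),UW+np.pi/2)
E
```

```text
0.86 6811.0
0.0265 (array([ 0.62392154, -0.05352922,  0.09455931]), np.float64(0.061315348848860585))
0.0325 (array([ 0.62372438, -0.05132593,  0.09227106]), np.float64(0.06729353556059314))
go [-0.04, -0.01, 2.9] [-0.0, 0.0, -0.01]
```

Emit:
{"op": "step_arm", "data": {"plan": [[[-0.04, 0, 1.2, 0, 0, 0], [-0.04, 0, 2.2, 0, 0, 0], [-0.04, 0, 2.7, 0, 0, 0], [-0.04, 0, 2.83, 0, 0, 0], [-0.04, 0, 2.83, 0, 0, 0]]]}}

```text
time_s: 17.37
ee_pos: [0.6237, -0.0542, 0.1202]
eef_rot: [-3.14, -0.0, 1.66]
force: [-0.2, 0.2, -0.0]
grip_width: 0.0563
grip_force: 0.0
```

Emit:
{"op": "step_arm", "data": {"plan": [[[0, 0, 0, 0, 0, 0], [0, 0, 0, 0, 0, 0], [0, 0, 0, 0, 0, 0], [0, 0, 0, 0, 0, 0], [0, 0, 0, 0, 0, 0], [0, 0, 0, 0, 0, 0], [0, 0, 0, 0, 0, 0], [0, 0, 0, 0, 0, 0]]], "grip": 0, "squeeze": 35}}

```text
time_s: 18.03
ee_pos: [0.6242, -0.053, 0.1215]
eef_rot: [3.141, 0.0, 1.662]
force: [0.8, 0.5, 2.2]
grip_width: 0.0199
grip_force: 35.0
```

Emit:
{"op": "step_arm", "data": {"plan": [[[0, 0, -0.5, 0, 0, 0], [0, 0, -1.3, 0, 0, 0], [0, 0, -2.2, 0, 0, 0], [0, 0, -3.1, 0, 0, 0], [0, 0, -3.5, 0, 0, 0], [0, 0, -3.5, 0, 0, 0]]]}}

```text
time_s: 18.53
ee_pos: [0.6247, -0.0531, 0.2285]
eef_rot: [3.138, 0.001, 1.661]
force: [0.7, -0.3, -3.4]
grip_width: 0.0199
grip_force: 35.0
```

```bash
python3 - <<'E'
from go import *
ctrl.camera("wrist");im=ctrl.camera("wrist"); cv2.imwrite("pics/w5.png",im[:,:,::-1]); print(ctrl.get_obs()["force"],ctrl.get_obs()["grip_width"])
go(.4345,-.020,.155,1.575)
E
```

```text
[ 0.0751913  -0.61718144 -5.14472883] 0.01953370068019218
go [1.66, -6.17, 2.33] [-0.02, -0.0, 0.82]
```

Emit:
{"op": "step_arm", "data": {"plan": [[[0.2, -0.6, 0, 0, 0, 0.1], [0.5, -1.6, 0, 0, 0, 0.3], [0.8, -2.7, 0, 0, 0, 0.5], [1.1, -3.8, 0.2, 0, 0, 0.7], [1.4, -4.9, 0.8, 0, 0, 0.8], [1.6, -5.8, 1.5, 0, 0, 0.8], [1.65, -6.17, 2.2, 0, 0, 0.82], [1.65, -6.17, 2.33, 0, 0, 0.82]]]}}

```text
time_s: 19.3
ee_pos: [0.4311, -0.0199, 0.152]
eef_rot: [-3.134, -0.001, 1.576]
force: [-0.6, 0.3, -4.5]
grip_width: 0.02
grip_force: 35.0
```

```bash
python3 - <<'E'
from go import *
ctrl.camera("wrist");ctrl.camera("wrist"); m=model("wrist"); im=ctrl.camera("wrist"); cv2.imwrite("pics/w6.png",im[:,:,::-1])
k,c,at=mask("drip_tray","wrist"); print(c,k.sum())
d=ctrl.place_of("drip_tray","wrist"); print([(e["confidence"],onplane(m,e["at"],0)) for e in d[:1]])
go(.4345,-.020,.092,1.575)
E
```

```text
0.79 10572.0
[]
go [0.02, -0.06, 2.16] [0.01, 0.0, 0.0]
```

View pics/w6.png

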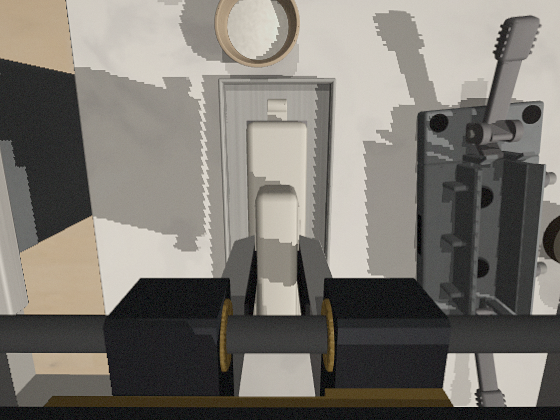

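Emit:
{"op": "step_arm", "data": {"plan": [[[0, 0, 0.7, 0, 0, 0], [0, 0, 1.3, 0, 0, 0], [0, 0, 1.8, 0, 0, 0], [0, 0, 2, 0, 0, 0], [0, 0, 2.08, 0, 0, 0], [0, 0, 2.1, 0, 0, 0]]]}}

```text
time_s: 20.05
ee_pos: [0.4357, -0.0206, 0.0936]
eef_rot: [3.141, 0.0, 1.576]
force: [-0.2, 0.3, -3.5]
grip_width: 0.0198
grip_force: 35.0
```

Emit:
{"op": "step_arm", "data": {"plan": [[[0, 0, 0.03, 0, 0, 0], [0, 0, 0.06, 0, 0, 0]]]}}

```text
time_s: 20.22
ee_pos: [0.4357, -0.0206, 0.0922]
eef_rot: [3.14, 0.0, 1.575]
force: [-0.2, 0.1, -3.2]
grip_width: 0.0195
grip_force: 35.0
```

Emit:
{"op": "step_arm", "data": {"plan": [[[0, 0, 0.03, 0, 0, 0], [0, 0, 0.06, 0, 0, 0], [0, 0, 0.07, 0, 0, 0]]]}}

```text
time_s: 20.47
ee_pos: [0.4358, -0.0209, 0.0903]
eef_rot: [3.14, 0.001, 1.576]
force: [-2.6, -4.3, 8.5]
grip_width: 0.0195
grip_force: 35.0
```

Emit:
{"op": "step_arm", "data": {"plan": [[[0, 0, -0.03, 0, 0, 0], [0, 0, -0.03, 0, 0, 0], [0, 0, -0.03, 0, 0, 0], [0, 0, -0.03, 0, 0, 0], [0, 0, -0.5, 0, 0, 0], [0, 0, -1.5, 0, 0, 0], [0, 0, -2.7, 0, 0, 0], [0, 0, -4, 0, 0, 0]]], "grip": 0.65}}

```text
time_s: 21.13
ee_pos: [0.4344, -0.0203, 0.2102]
eef_rot: [-3.14, -0.0, 1.576]
force: [0.9, -0.9, 0.3]
grip_width: 0.0607
grip_force: 0.0
```

```bash
python3 - <<'E'
from go import *
ctrl.camera("top"); m=model("top"); k,c,at=mask("used_cassette","top"); print(c,k.sum(),fit([(m,k)],CAS,[.4345,-.02,0],.003))
ctrl.camera("wrist");m=model("wrist");ctrl.camera("wrist"); k,c,at=mask("used_cassette","wrist"); print(c,k.sum(),at)
go(.44,.22,.33,3.34)
E
```

```text
0.36 34.0 (array([ 0.39268998, -0.06703778,  0.969184  ]), np.float64(0.946875))
0.87 5533.0 [275.0, 190.3]
go [8.01, 0.21, -4.04] [-0.0, -0.01, -16.85]
```

```bash
python3 - <<'E'
from go import *
go(.455,.312,.28,.194)
E
```

```text
go [11.08, 0.72, -2.38] [-0.01, 0.0, 13.19]
```

Emit:
{"op": "step_arm", "data": {"plan": [[[0.6, 0, -1, 0, 0, 1.1], [1.7, 0.1, -1.7, 0, 0, 2.2], [2.9, 0.2, -2.2, 0, 0, 3.3], [4.1, 0.3, -2.4, 0, 0, 4.4], [5.3, 0.4, -2.4, 0, 0, 5.5], [6.5, 0.4, -2.4, 0, 0, 6.6], [7.7, 0.5, -2.4, 0, 0, 7.7], [8.9, 0.6, -2.4, 0, 0, 8.8]]]}}

```text
time_s: 22.05
ee_pos: [0.4512, 0.2454, 0.2797]
eef_rot: [-3.141, 0.002, 0.685]
force: [0.9, -1.2, 0.4]
grip_width: 0.061
grip_force: 0.0
```

```bash
python3 go.py .455 .312 .28 .194
```

```text
go [1.5, -1.64, -0.01] [-0.0, 0.02, 4.69]
```

Emit:
{"op": "step_arm", "data": {"plan": [[[0.5, -0.5, 0, 0, 0, 1.1], [1, -1.1, 0, 0, 0, 2.2], [1.5, -1.6, 0, 0, 0, 3.3], [1.5, -1.64, 0, 0, 0, 4.4], [1.5, -1.64, 0, 0, 0, 4.7], [1.5, -1.64, 0, 0, 0, 4.7]]]}}

```text
time_s: 22.55
ee_pos: [0.4548, 0.3104, 0.2793]
eef_rot: [3.141, 0.003, 0.197]
force: [0.5, 0.3, 0.6]
grip_width: 0.0611
grip_force: 0.0
```

```bash
python3 - <<'E'
from go import *
ctrl.camera("wrist");ctrl.camera("wrist"); m=model("wrist"); im=ctrl.camera("wrist"); cv2.imwrite("pics/w7.png",im[:,:,::-1])
k,c,at=mask("fresh_cassette","wrist"); q,e=fit([(m,k)],CAS,[.4547,.3116,1.767],0); print(c,k.sum(),q,e)
mt=model("top");ctrl.camera("top");k2,c2,_=mask("fresh_cassette","top"); print(c2,fit([(mt,k2)],CAS,q,0))
k3,c3,a3=mask("salt_mill","wrist"); print(c3,a3)
v=im[:,:,::-1].copy()
for b in place(CAS,q,0):
    h=cv2.convexHull(proj(m,b).astype(np.float32)); cv2.polylines(v,[np.round(h*16).astype(np.int32)],True,(0,255,0),1,cv2.LINE_AA,4)
cv2.imwrite("pics/w7o.png",v)
for t in (q[2]-np.pi/2,): go(q[0],q[1],.088,t)
E
```

```text
0.78 3781.0 [0.45486823 0.3099623  1.74290418] 0.05132782455832485
0.71 (array([0.45388185, 0.31130386, 1.7475288 ]), np.float64(0.0966856923252104))
0.72 [285.8, 286.0]
go [-0.01, -0.0, 6.44] [0.0, 0.0, 0.25]
```

View pics/w7o.png

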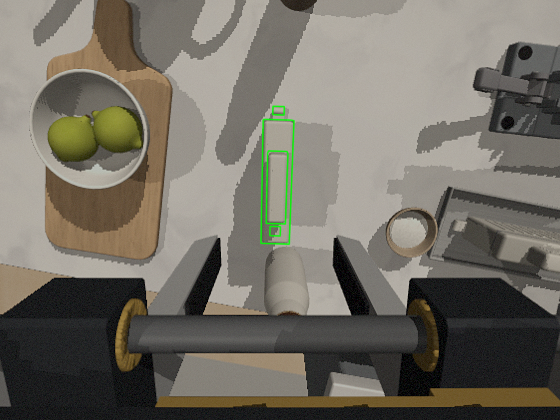

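Emit:
{"op": "step_arm", "data": {"plan": [[[0, 0, 1.3, 0, 0, 0.2], [0, 0, 2.6, 0, 0, 0.25], [0, 0, 3.9, 0, 0, 0.25], [0, 0, 5.1, 0, 0, 0.25], [0, 0, 6.0, 0, 0, 0.25], [0, 0, 6.35, 0, 0, 0.25], [0, 0, 6.42, 0, 0, 0.25], [0, 0, 6.42, 0, 0, 0.25]]]}}

```text
time_s: 23.57
ee_pos: [0.4556, 0.3104, 0.0896]
eef_rot: [-3.141, -0.001, 0.172]
force: [-0.0, -0.2, 0.3]
grip_width: 0.061
grip_force: 0.0
```

Emit:
{"op": "step_arm", "data": {"plan": [[[0, 0, 0, 0, 0, 0], [0, 0, 0, 0, 0, 0], [0, 0, 0, 0, 0, 0], [0, 0, 0, 0, 0, 0], [0, 0, 0, 0, 0, 0], [0, 0, 0, 0, 0, 0], [0, 0, 0, 0, 0, 0], [0, 0, 0, 0, 0, 0]]], "grip": 0, "squeeze": 35}}

```text
time_s: 24.23
ee_pos: [0.4552, 0.3102, 0.0889]
eef_rot: [3.142, -0.0, 0.172]
force: [0.0, -0.9, 2.0]
grip_width: 0.02
grip_force: 35.0
```

Emit:
{"op": "step_arm", "data": {"plan": [[[0, 0, -0.5, 0, 0, 0], [0, 0, -1.5, 0, 0, 0], [0, 0, -2.6, 0, 0, 0], [0, 0, -3.7, 0, 0, 0], [0, 0, -4.8, 0, 0, 0], [0, 0, -5.9, 0, 0, 0], [0, 0, -6.5, 0, 0, 0], [0, 0, -6.5, 0, 0, 0]]]}}

```text
time_s: 24.9
ee_pos: [0.4559, 0.3107, 0.2875]
eef_rot: [-3.14, -0.005, 0.172]
force: [0.2, 0.1, -4.4]
grip_width: 0.0199
grip_force: 35.0
```

```bash
python3 - <<'E'
from go import *
print(ctrl.get_obs()["force"],ctrl.get_obs()["grip_width"],UW+np.pi/2)
go(*U(0.0007,0,.28),UW+np.pi/2)
E
```

```text
[ 0.2497083   0.10721143 -4.35930255] 0.019870620935546212 1.6637963267948965
go [3.43, 12.9, 0.24] [0.02, -0.06, -14.24]
```

Emit:
{"op": "step_arm", "data": {"plan": [[[0.2, 0.7, 0, 0, 0, -0.8], [0.5, 1.7, 0, 0, 0, -1.8], [0.8, 2.8, 0, 0, 0, -2.8], [1.1, 3.9, 0, 0, 0, -3.9], [1.4, 5, 0, 0, 0, -5], [1.7, 6.1, 0, 0, 0, -6.1], [2.0, 7.2, 0, 0, 0, -7.2], [2.3, 8.3, 0, 0, 0, -8.3]]]}}

```text
time_s: 25.57
ee_pos: [0.5658, 0.075, 0.2814]
eef_rot: [-3.139, 0.002, 1.047]
force: [0.4, 0.5, -2.8]
grip_width: 0.0194
grip_force: 35.0
```

```bash
python3 - <<'E'
from go import *
go(*U(0.0007,0,.28),UW+np.pi/2)
E
```

```text
go [-2.73, 3.81, 0.04] [-0.03, 0.01, -5.89]
```

Emit:
{"op": "step_arm", "data": {"plan": [[[-0.6, 0.8, 0, 0, 0, -1.1], [-1.3, 1.8, 0, 0, 0, -2.2], [-2.0, 2.8, 0.2, 0, 0, -3.3], [-2.6, 3.6, 0.8, 0, 0, -4.4], [-2.73, 3.8, 1.6, 0, 0, -5.5], [-2.73, 3.8, 2.4, 0, 0, -5.9], [-2.73, 3.8, 2.9, 0, 0, -5.9], [-2.73, 3.8, 2.9, 0, 0, -5.9]]]}}

```text
time_s: 26.23
ee_pos: [0.6208, -0.0515, 0.1906]
eef_rot: [-3.133, -0.002, 1.659]
force: [-0.7, 0.6, -5.2]
grip_width: 0.0196
grip_force: 35.0
```

```bash
python3 - <<'E'
from go import *
P=[]
for i in range(3): ctrl.camera("wrist"); P.append(np.hstack(go(*U(0.0007,0,.121),UW+np.pi/2)))
print(np.round(np.mean(P,0),2)); m=model("wrist"); im=ctrl.camera("wrist"); 
q=[*ctrl.get_obs()["ee_pos"][:2],ctrl.get_obs()["eef_rot"][2]-np.pi/2]; z=ctrl.get_obs()["ee_pos"][2]-.0875
v=im[:,:,::-1].copy()
for bs in (place(CAS[:3],q,z),):
  for b in bs:
    h=cv2.convexHull(proj(m,b).astype(np.float32)); cv2.polylines(v,[np.round(h*16).astype(np.int32)],True,(0,255,0),1,cv2.LINE_AA,4)
h=cv2.convexHull(proj(m,place(PL,[UX,UY,UW],0)[0]).astype(np.float32)); cv2.polylines(v,[np.round(h*16).astype(np.int32)],True,(0,0,255),1,cv2.LINE_AA,4)
bay=np.array([U(a*.018,b*.07,.052) for a,b in((-1,-1),(-1,1),(1,1),(1,-1))]); cv2.polylines(v,[np.round(proj(m,bay)*16).astype(np.int32)],True,(255,0,0),1,cv2.LINE_AA,4)
cv2.imwrite("pics/w8.png",cv2.resize(v[0:330,120:440],None,fx=1.8,fy=1.8,interpolation=cv2.INTER_CUBIC))
E
```

```text
go [-0.06, 0.08, 2.41] [-0.05, -0.01, -0.05]
go [-0.06, 0.04, 2.49] [-0.02, -0.01, -0.05]
go [-0.05, 0.02, 2.53] [0.0, 0.0, -0.04]
[-0.06  0.05  2.48 -0.03 -0.01 -0.05]
```

View pics/w8.png

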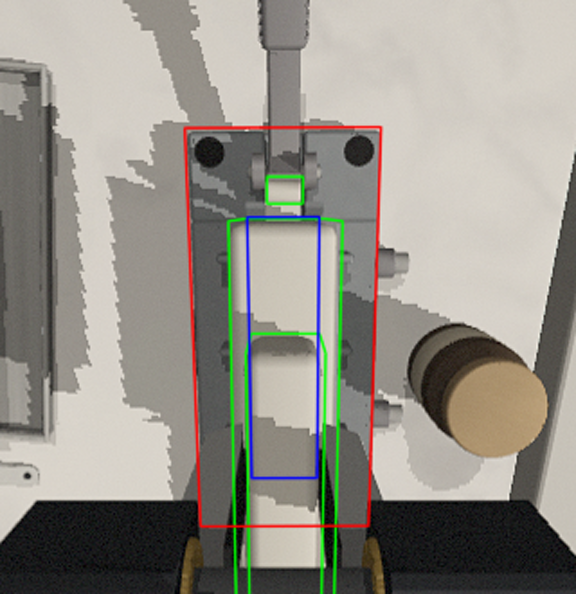

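Emit:
{"op": "step_arm", "data": {"plan": [[[-0.05, 0.03, 0.5, 0, 0, -0.05], [-0.05, 0.03, 1, 0, 0, -0.05], [-0.05, 0.03, 1.4, 0, 0, -0.05], [-0.05, 0.03, 1.7, 0, 0, -0.05], [-0.05, 0.03, 1.9, 0, 0, -0.05], [-0.05, 0.03, 2.05, 0, 0, -0.05]]]}}

```text
time_s: 26.93
ee_pos: [0.6239, -0.0529, 0.1351]
eef_rot: [3.141, 0.0, 1.664]
force: [0.6, 0.1, -3.8]
grip_width: 0.0197
grip_force: 35.0
```

Emit:
{"op": "step_arm", "data": {"plan": [[[0, 0, 0.1, 0, 0, 0], [0, 0, 0.2, 0, 0, 0], [0, 0, 0.28, 0, 0, 0], [0, 0, 0.34, 0, 0, 0]]]}}

```text
time_s: 27.27
ee_pos: [0.624, -0.053, 0.1251]
eef_rot: [3.141, 0.0, 1.664]
force: [-0.6, 0.8, -3.4]
grip_width: 0.0203
grip_force: 35.0
```

Emit:
{"op": "step_arm", "data": {"plan": [[[0, 0, 0.06, 0, 0, 0], [0, 0, 0.12, 0, 0, 0], [0, 0, 0.16, 0, 0, 0], [0, 0, 0.16, 0, 0, 0]]]}}

```text
time_s: 27.6
ee_pos: [0.6244, -0.0531, 0.122]
eef_rot: [3.139, 0.001, 1.664]
force: [-2.2, 0.5, 7.8]
grip_width: 0.0199
grip_force: 35.0
```

Emit:
{"op": "step_arm", "data": {"plan": [[[0, 0, -0.03, 0, 0, 0], [0, 0, -0.03, 0, 0, 0], [0, 0, -0.03, 0, 0, 0], [0, 0, -0.03, 0, 0, 0], [0, 0, -0.6, 0, 0, 0], [0, 0, -1.6, 0, 0, 0], [0.4, 0, -2.6, 0, 0, 0], [1.6, 0, -2.8, 0, 0, 0]]], "grip": 0.6}}

```text
time_s: 28.27
ee_pos: [0.6209, -0.0079, 0.2093]
eef_rot: [3.135, 0.002, 1.66]
force: [1.3, 0.4, 1.0]
grip_width: 0.0564
grip_force: 0.0
```

```bash
python3 - <<'E'
from go import *
go(*U(0.0010,.1625,.037),UW+np.pi/2)
T=[1.13,1,.85,.7,.55,.4,.25,.1,0,-.05,-.1]
f=lambda t:np.array([6*np.cos(t)+72*np.sin(t),-(72*np.cos(t)-6*np.sin(t))])/30
for t in T: print(t,np.round(f(t)-f(1.13),2))
E
```

```text
go [3.92, -0.09, 5.74] [0.06, 0.02, -0.03]
1.13 [0. 0.]
1 [-0.13 -0.29]
0.85 [-0.32 -0.59]
0.7 [-0.56 -0.86]
0.55 [-0.83 -1.1 ]
0.4 [-1.14 -1.29]
0.25 [-1.47 -1.43]
0.1 [-1.82 -1.52]
0 [-2.06 -1.56]
-0.05 [-2.18 -1.56]
-0.1 [-2.3  -1.56]
```

Emit:
{"op": "step_arm", "data": {"plan": [[[1.3, 0, 0, 0, 0, 0], [2.6, 0, 0, 0, 0, 0], [3.6, 0, 0.8, 0, 0, 0], [3.9, 0, 2, 0, 0, 0], [3.9, 0, 3.2, 0, 0, 0], [3.9, 0, 3.8, 0, 0, 0], [3.9, 0, 4, 0, 0, 0]]]}}

```text
time_s: 28.85
ee_pos: [0.6068, 0.1115, 0.0806]
eef_rot: [-3.136, 0.0, 1.665]
force: [-0.5, 0.2, -0.7]
grip_width: 0.0564
grip_force: 0.0
```

```bash
python3 - <<'E'
from go import *
for i in range(2): ctrl.camera("wrist"); go(*U(0.0010,.1625,.038),UW+np.pi/2)
E
```

```text
go [-0.08, 0.05, 1.45] [-0.04, 0.0, 0.01]
go [-0.08, 0.02, 1.53] [-0.01, 0.0, 0.01]
```

Emit:
{"op": "step_arm", "data": {"plan": [[[-0.08, 0.02, 0.8, 0, 0, 0], [-0.08, 0.02, 1.4, 0, 0, 0], [-0.08, 0.02, 1.5, 0, 0, 0], [-0.08, 0.02, 1.5, 0, 0, 0]]]}}

```text
time_s: 29.28
ee_pos: [0.6096, 0.1089, 0.0401]
eef_rot: [3.141, 0.0, 1.664]
force: [-0.6, -0.1, 0.3]
grip_width: 0.0561
grip_force: 0.0
```

Emit:
{"op": "step_arm", "data": {"plan": [[[0, 0, 0, 0, 0, 0], [0, 0, 0, 0, 0, 0], [0, 0, 0, 0, 0, 0], [0, 0, 0, 0, 0, 0], [0, 0, 0, 0, 0, 0], [0, 0, 0, 0, 0, 0], [0, 0, 0, 0, 0, 0], [0, 0, 0, 0, 0, 0]]], "grip": 0, "squeeze": 25}}

```text
time_s: 29.95
ee_pos: [0.6092, 0.1091, 0.0395]
eef_rot: [3.142, -0.0, 1.665]
force: [-2.1, 1.4, 3.8]
grip_width: 0.022
grip_force: 25.0
```

Emit:
{"op": "step_arm", "data": {"plan": [[[-0.13, 0, -0.29, 0, 0, 0], [-0.32, 0, -0.59, 0, 0, 0], [-0.56, 0, -0.86, 0, 0, 0], [-0.83, 0, -1.1, 0, 0, 0], [-1.14, 0, -1.29, 0, 0, 0], [-1.47, 0, -1.43, 0, 0, 0], [-1.82, 0, -1.52, 0, 0, 0], [-1.95, 0, -1.55, 0, 0, 0]]]}}

```text
time_s: 30.62
ee_pos: [0.6149, 0.0495, 0.087]
eef_rot: [3.141, -0.001, 1.663]
force: [-2.6, 7.7, 2.3]
grip_width: 0.0219
grip_force: 25.0
```

Emit:
{"op": "step_arm", "data": {"plan": [[[-0.1, 0, 0, 0, 0, 0], [-0.2, 0, 0, 0, 0, 0], [-0.28, 0, 0, 0, 0, 0], [-0.28, 0, 0, 0, 0, 0]]]}}

```text
time_s: 30.95
ee_pos: [0.6158, 0.042, 0.0875]
eef_rot: [3.14, -0.001, 1.664]
force: [-5.1, 3.3, 8.1]
grip_width: 0.0213
grip_force: 25.0
```

Emit:
{"op": "step_arm", "data": {"plan": [[[0, 0, 0, 0, 0, 0], [0, 0, 0, 0, 0, 0], [0, 0, -0.3, 0, 0, 0], [0, 0, -1.4, 0, 0, 0], [0, 0, -2.6, 0, 0, 0], [0, 0, -3.6, 0, 0, 0], [-0.9, 0, -4, 0, 0, 0], [-2.2, 0, -4, 0, 0, 0]]], "grip": 0.6}}

```text
time_s: 31.62
ee_pos: [0.6228, -0.0222, 0.2109]
eef_rot: [3.135, 0.001, 1.668]
force: [0.6, -0.6, 0.1]
grip_width: 0.0564
grip_force: 0.0
```

```bash
python3 - <<'E'
from go import *
go(*U(0.0012,-.1625,.038),UW+np.pi/2)
E
```

```text
go [-6.43, -0.12, 5.77] [0.06, 0.01, 0.04]
```

Emit:
{"op": "step_arm", "data": {"plan": [[[-1.3, 0, 0, 0, 0, 0], [-2.6, 0, 0, 0, 0, 0], [-3.9, 0, 0, 0, 0, 0], [-5.2, 0, 0, 0, 0, 0], [-6.2, 0, 0.7, 0, 0, 0], [-6.43, 0, 2, 0, 0, 0], [-6.43, 0, 3.3, 0, 0, 0], [-6.43, 0, 4, 0, 0, 0]]]}}

```text
time_s: 32.28
ee_pos: [0.6379, -0.2162, 0.0817]
eef_rot: [-3.137, -0.002, 1.663]
force: [1.0, 0.1, -1.3]
grip_width: 0.0566
grip_force: 0.0
```

```bash
python3 - <<'E'
from go import *
for i in range(4): ctrl.camera("wrist"); i>1 and go(*U(0.0012,-.1625,.038),UW+np.pi/2)
E
```

```text
go [0.03, 0.01, 1.58] [-0.02, -0.01, 0.0]
go [0.04, -0.03, 1.65] [0.01, 0.01, 0.01]
```

Emit:
{"op": "step_arm", "data": {"plan": [[[0.03, 0, 0.8, 0, 0, 0], [0.03, 0, 1.4, 0, 0, 0], [0.03, 0, 1.6, 0, 0, 0], [0.03, 0, 1.6, 0, 0, 0]]]}}

```text
time_s: 32.82
ee_pos: [0.6399, -0.2145, 0.0386]
eef_rot: [3.141, 0.0, 1.665]
force: [-0.3, 0.2, -0.4]
grip_width: 0.0564
grip_force: 0.0
```

Emit:
{"op": "step_arm", "data": {"plan": [[[0, 0, 0, 0, 0, 0], [0, 0, 0, 0, 0, 0], [0, 0, 0, 0, 0, 0], [0, 0, 0, 0, 0, 0], [0, 0, 0, 0, 0, 0], [0, 0, 0, 0, 0, 0], [0, 0, 0, 0, 0, 0], [0, 0, 0, 0, 0, 0]]], "grip": 0, "squeeze": 25}}

```text
time_s: 33.48
ee_pos: [0.6401, -0.2145, 0.0383]
eef_rot: [3.14, 0.001, 1.665]
force: [3.2, 0.1, 2.2]
grip_width: 0.0216
grip_force: 25.0
```

Emit:
{"op": "step_arm", "data": {"plan": [[[0.13, 0, -0.29, 0, 0, 0], [0.32, 0, -0.59, 0, 0, 0], [0.56, 0, -0.86, 0, 0, 0], [0.83, 0, -1.1, 0, 0, 0], [1.14, 0, -1.29, 0, 0, 0], [1.47, 0, -1.43, 0, 0, 0], [1.82, 0, -1.52, 0, 0, 0], [1.95, 0, -1.55, 0, 0, 0]]]}}

```text
time_s: 34.15
ee_pos: [0.6345, -0.156, 0.0849]
eef_rot: [3.14, 0.002, 1.665]
force: [4.0, -5.4, -2.1]
grip_width: 0.0215
grip_force: 25.0
```

Emit:
{"op": "step_arm", "data": {"plan": [[[0.1, 0, 0, 0, 0, 0], [0.2, 0, 0, 0, 0, 0], [0.28, 0, 0, 0, 0, 0], [0.28, 0, 0, 0, 0, 0]]]}}

```text
time_s: 34.48
ee_pos: [0.6339, -0.1487, 0.0855]
eef_rot: [3.14, 0.002, 1.664]
force: [1.4, -3.5, 6.3]
grip_width: 0.0215
grip_force: 25.0
```

Emit:
{"op": "step_arm", "data": {"plan": [[[0, 0, 0, 0, 0, 0], [0, 0, 0, 0, 0, 0], [0, 0, -0.3, 0, 0, 0], [0, 0, -1.4, 0, 0, 0], [0, 0, -2.4, 0, 0, 0], [-0.8, 0, -2.4, 0, 0, 0], [-1.5, 0, -2.4, 0, 0, 0], [-1.5, 0, -2.4, 0, 0, 0]]], "grip": 0.6}}

```text
time_s: 35.15
ee_pos: [0.6374, -0.1956, 0.157]
eef_rot: [3.141, 0.001, 1.662]
force: [0.2, 0.5, 0.4]
grip_width: 0.0564
grip_force: 0.0
```

Emit:
{"op": "step_arm", "data": {"plan": [[[0, 0, 0, 0, 0, 0], [0, 0, 0, 0, 0, 0], [0, 0, 0, 0, 0, 0], [0, 0, 0, 0, 0, 0], [0, 0, 0.5, 0, 0, 0], [0, 0, 1.5, 0, 0, 0], [0, 0, 2, 0, 0, 0], [0.3, 0, 2.2, 0, 0, 0]]], "grip": 0}}

```text
time_s: 35.82
ee_pos: [0.6355, -0.1836, 0.0874]
eef_rot: [-3.138, -0.001, 1.664]
force: [0.0, -0.5, 1.0]
grip_width: 0.0068
grip_force: 0.0
```

Emit:
{"op": "step_arm", "data": {"plan": [[[0.15, 0, 0, 0, 0, 0], [0.3, 0, 0, 0, 0, 0], [0.4, 0, 0, 0, 0, 0], [0.5, 0, 0, 0, 0, 0], [0.56, 0, 0, 0, 0, 0]]]}}

```text
time_s: 36.23
ee_pos: [0.6359, -0.1684, 0.0921]
eef_rot: [3.139, 0.004, 1.664]
force: [1.7, -16.5, 1.4]
grip_width: 0.0004
grip_force: 8.5
```

```bash
python3 - <<'E'
from go import *
o=ctrl.get_obs();print(o["force"],o["ee_pos"]); go(*U(0.0012,-.1145,.088),UW+np.pi/2)
E
```

```text
[  1.73524203 -16.46633862   1.36359262] [ 0.63592564 -0.16836304  0.09208657]
go [0.05, -0.03, 0.14] [0.03, 0.04, 0.01]
```

Emit:
{"op": "step_arm", "data": {"plan": [[[-0.6, 0, 0, 0, 0, 0], [-0.7, 0, -1, 0, 0, 0], [-0.7, 0, -2.2, 0, 0, 0], [-0.7, 0, -3.5, 0, 0, 0], [0.3, 0, -4, 0, 0, 0], [1.6, 0, -4, 0, 0, 0], [2.9, 0, -4, 0, 0, 0], [4.2, 0, -4, 0, 0, 0]]]}}

```text
time_s: 36.9
ee_pos: [0.6233, -0.0407, 0.2114]
eef_rot: [3.14, -0.0, 1.663]
force: [0.7, 1.0, -0.5]
grip_width: 0.0005
grip_force: 0.0
```

```bash
python3 - <<'E'
from go import *
go(*U(0.0012,.140,.088),UW+np.pi/2)
E
```

```text
go [4.26, -0.01, 4.11] [0.01, -0.0, -0.0]
```

Emit:
{"op": "step_arm", "data": {"plan": [[[1.3, 0, 0, 0, 0, 0], [2.6, 0, 0, 0, 0, 0], [3.8, 0, 0, 0, 0, 0], [4.26, 0, 0.8, 0, 0, 0], [4.26, 0, 2, 0, 0, 0], [4.26, 0, 3.2, 0, 0, 0], [4.26, 0, 4, 0, 0, 0], [4.1, 0, 4, 0, 0, 0]]]}}

```text
time_s: 37.57
ee_pos: [0.6098, 0.0809, 0.0856]
eef_rot: [-3.134, -0.001, 1.665]
force: [-0.6, 0.6, 0.1]
grip_width: 0.0004
grip_force: 0.0
```

```bash
python3 - <<'E'
from go import *
go(*U(0.0012,.1145,.088),UW+np.pi/2)
E
```

```text
go [-0.67, 0.06, -0.08] [-0.07, -0.01, 0.01]
```

Emit:
{"op": "step_arm", "data": {"plan": [[[-0.2, 0, 0, 0, 0, 0], [-0.4, 0, 0, 0, 0, 0], [-0.5, 0, 0, 0, 0, 0], [-0.58, 0, 0, 0, 0, 0], [-0.64, 0, 0, 0, 0, 0]]]}}

```text
time_s: 37.98
ee_pos: [0.6145, 0.0616, 0.0919]
eef_rot: [3.139, -0.0, 1.664]
force: [0.2, 9.0, 8.0]
grip_width: 0.0006
grip_force: 4.7
```

Emit:
{"op": "step_arm", "data": {"plan": [[[-0.06, 0, 0, 0, 0, 0], [-0.1, 0, 0, 0, 0, 0], [-0.1, 0, 0, 0, 0, 0]]]}}

```text
time_s: 38.23
ee_pos: [0.6145, 0.0611, 0.092]
eef_rot: [3.139, -0.003, 1.665]
force: [-1.2, 16.2, 8.2]
grip_width: 0.0003
grip_force: 8.1
```

Emit:
{"op": "step_arm", "data": {"plan": [[[0.6, 0, 0, 0, 0, 0], [0.9, 0, -1, 0, 0, 0], [0.9, 0, -2.2, 0, 0, 0], [0.9, 0, -3.5, 0, 0, 0], [0.9, 0, -4.8, 0, 0, 0], [0, 0, -5.6, 0, 0, 0], [-1.2, 0, -6, 0, 0, 0], [-2.4, 0, -6.5, 0, 0, 0]]]}}

```text
time_s: 38.9
ee_pos: [0.6206, -0.0137, 0.2871]
eef_rot: [3.14, 0.001, 1.666]
force: [-0.3, 0.3, -0.9]
grip_width: 0.0004
grip_force: 0.0
```

```bash
python3 - <<'E'
from go import *
ctrl.camera("wrist");ctrl.camera("wrist"); m=model("wrist"); im=ctrl.camera("wrist"); ms=model("scene"); it=ctrl.camera("scene")
k,c,at=mask("fresh_cassette","wrist"); print(c,k.sum())
k2,c2,a2=mask("used_cassette","wrist"); print(c2)
for z in (.0205,.0265,.0325): print(z,fit([(m,k)],CAS[:2],[UX,UY,UW],z))
ku,cu,_=mask("used_cassette","scene"); print(cu, fit([(ms,ku)],CAS,[.4345,-.02,0],.003) if ku is not None else '')
v=np.hstack([cv2.resize(im[:,:,::-1],None,fx=.75,fy=.75),cv2.resize(it[130:270,210:380,::-1],(382,315),interpolation=cv2.INTER_CUBIC)]);cv2.imwrite("pics/c2.png",v)
E
```

```text
0.59 2583.0
0.92
0.0205 (array([ 0.6225474 , -0.0446638 ,  0.08645461]), np.float64(0.3345954046965661))
0.0265 (array([ 0.62236369, -0.04227727,  0.08140568]), np.float64(0.35382296767297283))
0.0325 (array([ 0.62253839, -0.04106139,  0.09674453]), np.float64(0.37234731896970685))
0.78 (array([ 0.43523501, -0.01571519, -0.0634669 ]), np.float64(0.08267173758022361))
```

View pics/c2.png

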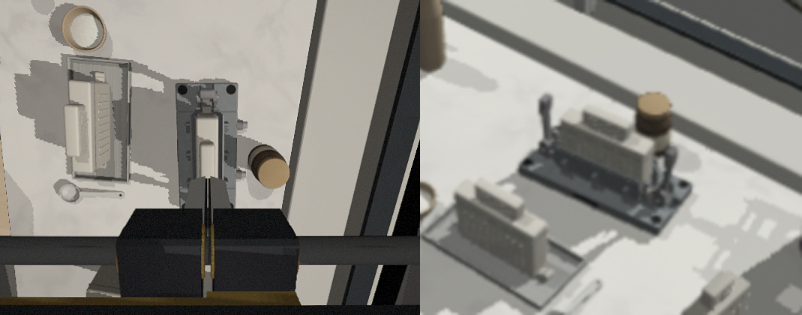

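```bash
python3 -c "
from station import ctrl
print(ctrl.hand_in())"
```

```text
the job is handed in; nothing more can be done
None
```

I handed the job in at about 39 s of the 72 s limit, and the hand-in returned no score. By my camera and force checks, the used cassette stands upright in the tray, the fresh one is in the bay, and both levers are pushed in to their stops. The seating depth was not measured exactly. Nothing else was intentionally touched, though I did not re-measure the short cassette or the bystanders at the end.

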